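Level and lock the sunken pot rack, then load it

TASK

The front edge of the green pot rack has sunk: lever it up with the blue-handled pry bar over the yellow fulcrum block, slip the orange shim under the edge onto its grey pad, and then knock the red locking pin fully down with the mallet, which also beds the rack level on the shim. Then stand every loose potted seedling that is on the bench upright on the rack, and leave the bar and the mallet lying or standing on the black rubber mat. Do not knock the other things on the bench about.

Things in the scene. Friction and masses are not known exactly. Their poses are not given: they have to be found in the camera images.
- station: Fixed dark steel base of the pot rack, 280 x 240 x 8 mm. Origin on the bench top below the middle of the level rack's front edge; z up; +y points out of the rack's front (bar and shim go in from there, along -y); x runs along the front edge. The rack covers x -130..130, y -200..0 mm. Where the bar goes under the edge (straight behind the fulcrum) there is free space down to the base plate.
- deck_back (a point): The heavy rack: green steel plate 260 (x) x 200 (y) x 16 mm, 4 kg, hinged along its back edge. Point on the hinge, middle of the back edge of its underside (station y -200, z 60 mm); +y runs to the front edge, z up. Rim 8 mm high, 6 mm thick on sides and back. White circles mark pot places at x -80, 0, 80, y 95 mm. Front underside 60 mm above the bench when level, 46 to 49 when sunk.
- deck (a joint): Tilt of the rack, rad: 0 = level, negative = front edge sunk (stop at -0.07, edge 14 mm low), positive = front edge raised (stop at 0.12); the front edge rises 2 mm per 0.01 rad. Starts sunk. The hinge is stiff: the rack stays where it is left. Raising it takes about 45 N at the front edge, pressing it down about 5 to 7 N there.
- fulcrum_top (a point): Top line of the fixed yellow fulcrum block with a round steel top (radius 8 mm, 30 mm long along station x, 24 mm deep): station x -65, y 50, z 54 mm, so 50 mm in front of the rack's edge. Its axes are the station's.
- pad_edge (a point): Point on top of the fixed grey pad that carries the shim, straight below the rack's front edge: station x 65, y 0, z 40 mm. Axes are the station's. The pad is 60 mm wide (x) and runs from 30 mm in front of the edge (y +30) to 50 mm behind it (y -50). The level rack's underside is 20 mm above the pad, the shim's thickness.
- pin (a joint): How far the locking pin is driven down, m: 0 = up, 0.014 = home. Stiff, sprung pin: takes 16 to 18 N and stays where it is driven. Pushing on it presses the rack down first.
- pin_top (a point): The red locking pin: round head 22 mm across, 12 mm thick, on a 12 mm shank; this point is the centre of the head's top, z up out of the rack. It stands on the rack (deck x 0, y 175 mm, 25 mm behind the front edge); the head's top is 34 mm above the rack's upper face when up, 20 mm when driven home.
- mat: Black rubber tool mat fixed to the bench, 280 (x) x 220 (y) x 6 mm, origin in the middle of its underside.
- bar_grip (a point): Pry bar's balance point, centre of its section, in the handle. Bar straight, 330 mm long, 0.6 kg; x axis points to the flat tip. Blue handle 24 wide (y) x 26 mm thick (z), from x -115 to 45 mm; steel blade 22 wide x 8 mm thick on the same centre line, from x 45 to the tip at 215 mm. Starts lying flat on the mat, tip roughly towards the station.
- bar: The pry bar; origin 13 mm below point bar_grip.
- mallet_head (a point): Centre of the mallet's wooden head: block 50 (x) x 44 (y) x 80 (z) mm, its two z ends are the striking faces; dark handle, 20 mm wide, 24 mm thick, sticks out along +x to 135 mm from the centre. 0.3 kg. Starts standing on one face on the mat, handle level; the head can be gripped across its 44 mm width from above.
- mallet: The mallet; origin in the centre of its lower striking face, 40 mm below mallet_head.
- shim_tab (a point): Centre of the upright grip tab of the orange shim: tab 24 (x) x 14 (y) mm, from 20 to 63 mm above the shim's underside; this point is 42 mm above it. Tongue 36 wide (x) x 90 long (y) x 20 mm thick; the tab is at its outer (+y) end, 38 mm from its middle; the tongue's inner end is 83 mm from the tab's centre, along -y. 0.12 kg; starts lying on the bench.
- shim_tip (a point): Middle of the inner end of the shim's tongue, 10 mm above its underside. In place it is at least 20 mm behind the rack's front edge, over the grey pad.
- pot0_mid (a point): Centre (half-way up) of a loose potted seedling: round black pot 54 mm across, 58 mm tall, with grass-like leaves to about 45 mm above it that give way; 0.15 kg, stands upright on the bench. May be absent.
- pot1_mid (a point): Centre (half-way up) of a loose potted seedling: round black pot 54 mm across, 58 mm tall, with grass-like leaves to about 45 mm above it that give way; 0.15 kg, stands upright on the bench. May be absent.
- pot2_mid (a point): Centre (half-way up) of a loose potted seedling: round black pot 54 mm across, 58 mm tall, with grass-like leaves to about 45 mm above it that give way; 0.15 kg, stands upright on the bench. May be absent.
- spray: Bystander, to be left alone: white spray bottle with a blue cap, 64 mm across, 170 mm tall; origin at the middle of its underside.
- jar: Bystander, to be left alone: small amber jar with a white lid, 56 mm across, 70 mm tall; origin at the middle of its underside.
- mug: Bystander, to be left alone: blue mug, 80 mm across, 90 mm tall; origin at the middle of its underside.
- can: Bystander, to be left alone: white can, 72 mm across, 100 mm tall; origin at the middle of its underside.
- dish: Bystander, to be left alone: shallow white dish, 90 mm across, 16 mm tall; origin at the middle of its underside.
- labels: Bystander, to be left alone: yellow box of plant labels, 70 x 30 x 25 mm; origin at the middle of its underside.
- trowel: Bystander, to be left alone: small wooden-handled spatula, 200 mm long, lying flat; origin at the middle of its underside.

How it is judged:
By the outcome, as a careful person would: the job done as asked, in the order asked, and still so for the second after the job is handed in, with the robot touching nothing.
Of pot0, pot1, pot2 only 2 to 3 are there at a start; the rules pass over those that are not, and their reading is None.
At some moment in a run one of pot0, pot1, pot2, bar may be knocked a few centimetres aside while the robot is not near it.
It also fails if it takes over 200 s, if anything falls off the work surface, if the arm or the gripper's body presses on something with over 40 N, if the wrist force passes 120 N, or if a joint passes its speed limit or range.

ROBOT

A 6-joint arm with a two-finger parallel gripper is mounted at the origin on the work surface. World frame = base frame: x ahead of the robot, y to its left, z up, the work surface at z = 0. Lengths are in m, angles in rad, forces in N, time in s.
With the tool pointing down it reaches from about 0.3 to 0.775 m from the base axis. Payload 14.6 kg.
Tool frame: the origin (TCP) lies at the very end of the fingers, on their centre line; the grasp point (between the pads) lies 19 mm behind it; z points along the fingers, y is the line along which they close (so a half turn about z gives the same grasp; the last joint's range is limited). The gripper opens to 94 mm and grips with 3 to 60 N. Pads are 16 mm wide; open, the fingers measure 119 mm over their backs; the gripper's body (75 mm by 177 mm) begins 78 mm behind the grasp point.
Start: joints at [1.09, 0.3, 1.521, -0, 1.321, -0.067], TCP at [0.221, 0.504, 0.205] pointing down, gripper open.
Joint ranges: [-3.03, 3.03], [-0.79, 2.21], [0.23, 2.52], [-1.04, 4.18], [0, 3.07], [-2.55, 2.55]. Speed limits (rad/s): [2.22, 2.22, 2.57, 3.14, 3.14, 3.14].

INTERFACE

Orientations are given as [roll, pitch, yaw] about the fixed x, y, z axes, in that order (R = Rz(yaw) Ry(pitch) Rx(roll)).
In Python, from station import ctrl gives the robot as it stands.
- The arm moves only by the shell command python3 -m pendant 'ROWS' [OPENING] [FORCE]. ROWS is JSON, a list of rows, each a list of 2 entries, a list of its own where there are three numbers: the shift along the world's x, y, z in cm, then the turn about the world's z in rad. A call has 1 to 20 rows; each row shifts and turns the commanded pose from where the row before left it; what a row does not reach is not made up. A row lasts 1/12 s, in which the tool goes at most 41.7 mm and 7.16 degrees, less where a joint would pass 70% of its speed; a pose out of reach is approached as far as the arm can. A call is refused whole if a number of a shift passes 4.17 or a number of a turn 0.125, either way. A call with a gripper value outside its range is refused whole. OPENING is the opening, from 0 (shut) to 1 (fully open), set as the call begins (- or left out, the last holds). The fingers move at their own pace and stop on an object; FORCE is the grip in N (left out, the last holds). Time passes only in rows, so rows that do not move let the fingers close. It gives the time, the measured TCP pose, the force, the opening and the grip force at its end, in the units of the state.
- ctrl.get_obs(): the state, without advancing time (a new reading comes with each control period).
- ctrl.camera(name): name is "scene" or "side" or "wrist"; returns a dict with "color" (420x560x3 uint8, red, green, blue), "intrinsics" (3x3 intrinsics, pixels), "camera_from_world" (4x4, takes a point from world to camera coordinates). Camera axes: x right, y down, z forward; pixel columns grow to the right and rows downward; lengths in m; the calibration is good to about 2 mm. A picture is of the moment at which its call begins. There is no depth.
- ctrl.hand_in(): hands the job in; it is judged then, once.
The state is a dict: "time_s": time; "qpos": joint angles; "joint_vel": joint speeds; "tau": joint torques, N m; "ee_pos": TCP position; "eef_rot": TCP orientation; "force": force on the tool from outside, world axes, zero at the start; "moment": the same for the moment, N m; "grip_width": finger opening in m; "grip_force": force on a finger pad.
Only numpy, scipy, OpenCV 4.12 (cv2) and the standard library are available. Lean on these libraries where they do the work, as an engineer would, in place of code of your own. Each camera call takes 0.05 s, during which the arm holds its last target. There are 200 camera calls.

## Working session

There is one attempt and no reset: what is moved stays moved. The work goes in short steps, Python scripts to look and compute and a shell command to move; the robot and the scene stay as the last step left them, time stands still between calls to the robot, and variables do not carry over. Pictures are saved under pics/ and viewed, at most 14 in all, crops included, and the job is handed in when it is done.

```bash
ls; mkdir -p pics
cat > h.py <<'E'
import numpy as np, cv2
from station import ctrl
def shot(n,f=None):
    d=ctrl.camera(n)
    if f: cv2.imwrite('pics/'+f,d['color'][:,:,::-1])
    return d
def ray(d,u,v):
    M=d['camera_from_world'];R=M[:3,:3];t=M[:3,3]
    return -R.T@t, R.T@np.linalg.inv(d['intrinsics'])@np.array([u,v,1.])
def onz(d,u,v,z):
    o,r=ray(d,u,v); return o+r*(z-o[2])/r[2]
def proj(d,p):
    c=d['camera_from_world']@np.r_[p,1]; q=d['intrinsics']@c[:3]; return q[:2]/q[2]
E
python3 - <<'E'
from h import *
import pickle
a={n:shot(n,n+'0.png') for n in('scene','side')}
pickle.dump(a,open('a.pkl','wb'))
for n in a:
    o,_=ray(a[n],0,0);print(n,o,a[n]['camera_from_world'][2,:3])
o=ctrl.get_obs();print(o)
E
```

```text
pics
scene [ 1.36806397 -0.00331727  0.73830028] [-0.77602757 -0.06937315 -0.62687206]
side [ 0.05388624 -0.52757361  0.8214334 ] [ 0.49794438  0.44355686 -0.74519038]
{'time_s': 0.1, 'qpos': array([ 1.09038985e+00,  3.00398187e-01,  1.52152712e+00,  5.21557230e-06,
        1.32069520e+00, -6.65937971e-02]), 'joint_vel': array([ 0.00115879, -0.00351536, -0.00202353, -0.00064333,  0.00115509,
       -0.00200413]), 'tau': array([ 7.93696054e-04, -5.32650304e+01, -3.53283334e+01,  7.09290057e-02,
        2.34597491e-02, -3.07264281e-05]), 'ee_pos': array([0.22104483, 0.50336621, 0.20494915]), 'eef_rot': array([-3.14056742e+00, -7.34386981e-05,  2.72777864e+00]), 'force': array([-0.25867635, -0.71486558,  0.72638103]), 'moment': array([-0.00828974, -0.00202463, -0.00196301]), 'grip_force': 0.0, 'grip_width': 0.09396795041018316}
```

View pics/scene0.png

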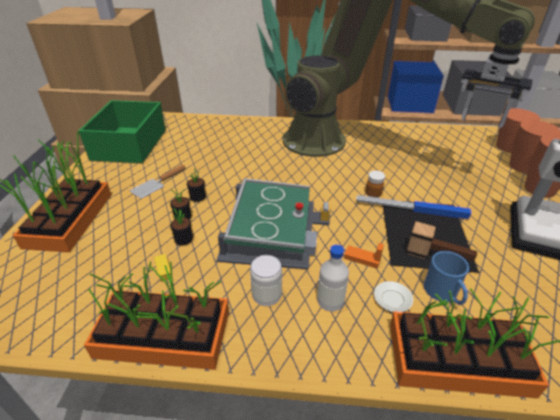

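View pics/side0.png

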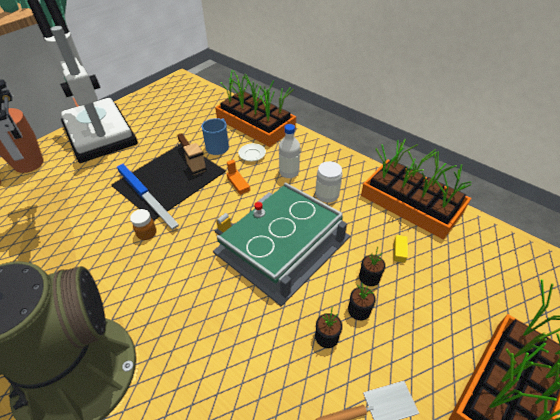

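The scene view shows the rack at (270,215) with its front facing right (world +y). Bar is at (415,207), mallet (430,240), shim (362,254), and three pots at (181,231), (180,207) and (196,187). The side view agrees. Next I'll measure by colour.

```bash
cat > m.py <<'E'
from h import *
import pickle
a=pickle.load(open('a.pkl','rb'))
def blobs(d,lo,hi,box=None,mn=15):
    h=cv2.cvtColor(d['color'],cv2.COLOR_RGB2HSV);m=cv2.inRange(h,lo,hi)
    if box: k=np.zeros_like(m);x0,y0,x1,y1=box;k[y0:y1,x0:x1]=1;m=m*k
    n,l,s,c=cv2.connectedComponentsWithStats(m)
    return m,[(s[i,4],c[i].round(1),s[i,:4]) for i in range(1,n) if s[i,4]>=mn]
if __name__=='__main__':
    for n,bx in(('scene',dict(deck=(215,170,320,265),bar=(340,180,490,230),shim=(330,235,392,275))),('side',dict(deck=(210,175,355,300),bar=(105,150,190,240),shim=(220,155,256,200)))):
        d=a[n]
        for nm,lo,hi,b in(('green',(65,80,30),(95,255,140),'deck'),('blue',(105,150,60),(125,255,255),'bar'),('red',(172,150,80),(180,255,255),'deck'),('red0',(0,180,80),(4,255,255),'deck'),('orange',(5,190,120),(14,255,255),'shim')):
            m,bl=blobs(d,lo,hi,bx[b]);print(n,nm,[(x[0],list(x[1]),list(x[2])) for x in bl])
            if nm in('green','blue') and bl:
                cs=max(cv2.findContours(m,0,2)[0],key=cv2.contourArea);print(cv2.approxPolyDP(cv2.convexHull(cs),3,True)[:,0].tolist())
    big=lambda d,x,y,w,h:cv2.resize(d['color'][y:y+h,x:x+w,::-1],(800,600),interpolation=cv2.INTER_CUBIC)
    cv2.imwrite('pics/c1.png',big(a['scene'],210,165,200,150)); cv2.imwrite('pics/c2.png',big(a['side'],100,130,264,198))
E
python3 m.py
```

```text
scene green [(np.int32(1064), [np.float64(247.6), np.float64(209.8)], [np.int32(230), np.int32(183), np.int32(40), np.int32(54)]), (np.int32(1239), [np.float64(291.8), np.float64(216.2)], [np.int32(270), np.int32(187), np.int32(38), np.int32(56)]), (np.int32(143), [np.float64(272.6), np.float64(193.3)], [np.int32(264), np.int32(189), np.int32(18), np.int32(10)]), (np.int32(176), [np.float64(268.9), np.float64(210.3)], [np.int32(260), np.int32(205), np.int32(19), np.int32(12)]), (np.int32(215), [np.float64(264.5), np.float64(229.7)], [np.int32(255), np.int32(223), np.int32(20), np.int32(14)]), (np.int32(176), [np.float64(263.4), np.float64(245.7)], [np.int32(225), np.int32(240), np.int32(78), np.int32(12)])]
[[281, 187], [307, 190], [303, 242], [273, 239], [270, 220]]
scene blue [(np.int32(532), [np.float64(441.1), np.float64(209.9)], [np.int32(414), np.int32(202), np.int32(56), np.int32(16)])]
[[414, 209], [417, 202], [468, 209], [469, 213], [456, 217]]
scene red []
scene red0 [(np.int32(22), [np.float64(299.0), np.float64(205.7)], [np.int32(297), np.int32(204), np.int32(5), np.int32
[... 761 characters left out ...]
4(256.0), np.float64(263.7)], [np.int32(218), np.int32(239), np.int32(86), np.int32(44)]), (np.int32(287), [np.float64(259.4), np.float64(246.1)], [np.int32(248), np.int32(238), np.int32(24), np.int32(18)])]
[[285, 186], [336, 215], [274, 273], [220, 235]]
side blue [(np.int32(345), [np.float64(132.2), np.float64(179.8)], [np.int32(117), np.int32(164), np.int32(31), np.int32(33)])]
[[118, 166], [123, 164], [147, 189], [141, 196]]
side red []
side red0 [(np.int32(39), [np.float64(258.0), np.float64(205.3)], [np.int32(255), np.int32(202), np.int32(7), np.int32(8)])]
side orange [(np.int32(250), [np.float64(235.9), np.float64(177.7)], [np.int32(227), np.int32(160), np.int32(23), np.int32(35)])]
```

View pics/c2.png

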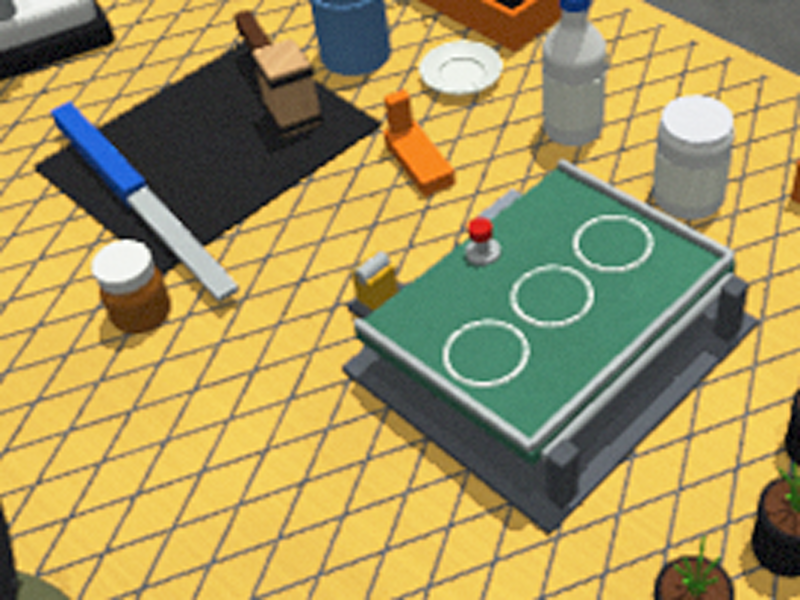

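View pics/c1.png

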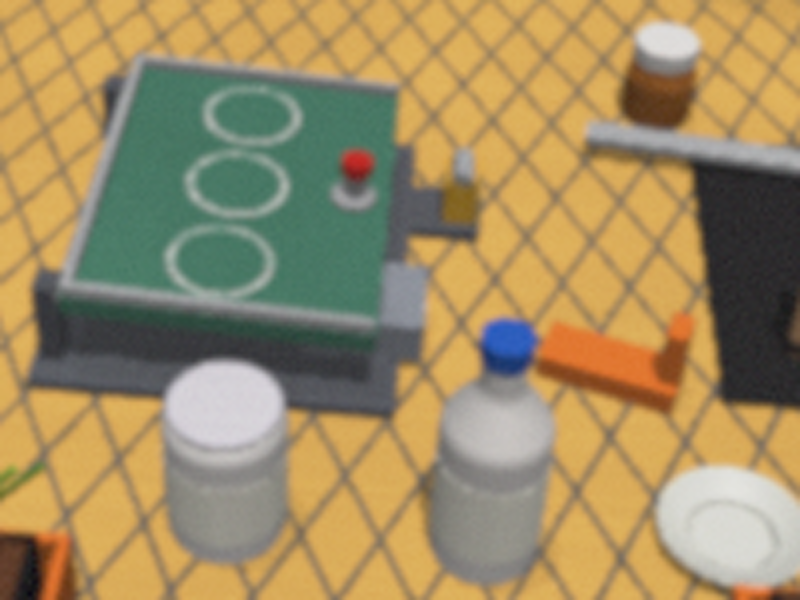

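c2 and c1 show the circles, pin, fulcrum, grey pad and the whole shim clearly. I'll triangulate these from the crop pixels.

Run:
```python
from h import *
import pickle
a=pickle.load(open('a.pkl','rb'))
c2=lambda x,y:(100+x*.33,130+y*.33); c1=lambda x,y:(210+x/4,165+y/4)
def tri(p,q):
    o1,r1=ray(a['scene'],*p);o2,r2=ray(a['side'],*q)
    A=np.c_[r1,-r2];s=np.linalg.lstsq(A,o2-o1,rcond=None)[0]
    x,y=o1+s[0]*r1,o2+s[1]*r2;return ((x+y)/2*1000).round(0),round(1000*np.linalg.norm(x-y),1)
for n,p,q in (('circ-80',c1(252,117),c2(486,352)),('circ0',c1(237,183),c2(552,295)),('circ80',c1(220,262),c2(614,243)),
 ('fulcrum',c1(463,165),c2(373,267)),('pin',(299,204.5),(258,204)),('bartip',c1(592,135),c2(228,290)),('barend',(469,209),c2(62,112)),
 ('junction',(415,205.5),c2(137,188)),('tabtop',c1(682,322),c2(397,97)),('tongue tip',c1(545,345),c2(440,182)),
 ('mallet top',(424,230),c2(285,62)),('mug',(447,263),(216,124)),('spray',(337,251),(290,128)),('jarlid',(376,176),c2(123,258)),('can',c1(225,400),c2(697,125)),
 ('pot a',(181,226),(373,262)),('pot b',(180,204),(362,296)),('pot c',(196,183),(329,325)),('rackBR',c1(140,60),c2(530,440)),('rackFL',c1(398,90),c2(358,322)),('rackFar front',c1(375,320),c2(563,165))):
    print(n,*tri(p,q))
d=a['side'];s=a['scene']
for n,z,p in(('bartip',.023,c2(228,290)),('barend',.032,c2(62,112)),('junc',.032,c2(137,188)),('mallet top',.086,c2(285,62)),('mal handle end',.055,c2(245,18)),('dish',.016,c2(460,68)),('matcorner near robot',.006,c2(40,168)),('matcorner',.006,c2(378,127)),('mat c3',.006,c2(165,268))):
    print(n,(onz(d,*p,z)*1000).round())
for n,z,p in(('mat',.006,(470,263)),('mat',.006,(393,262)),('mat',.006,(385,206)),('malhandle end',.05,(475,253)),('malhead',.086,(424,230))): print(n,(onz(s,*p,z)*1000).round())
```

```text
circ-80 [ 462. -109.   68.] 2.0
circ0 [ 541. -111.   69.] 3.0
circ80 [ 622. -113.   68.] 3.7
fulcrum [479.  44.  47.] 4.2
pin [543. -30.  99.] 1.1
bartip [392. 145.  17.] 2.0
barend [432. 459.  30.] 7.0
junction [417. 311.  22.] 1.7
tabtop [645. 178.  62.] 4.7
tongue tip [620. 100.  11.] 4.0
mallet top [597. 288.  80.] 6.7
mug [721. 316.  94.] 0.3
spray [779.  59. 164.] 3.2
jarlid [335. 199.  67.] 2.0
can [768. -93.  95.] 6.5
pot a [ 608. -340.   54.] 1.3
pot b [ 513. -370.   53.] 0.0
pot c [ 408. -354.   54.] 3.6
rackBR [ 416. -197.   80.] 0.9
rackFL [418.  -6.  67.] 3.5
rackFar front [669. -14.  69.] 8.7
bartip [389. 139.  23.]
barend [431. 451.  32.]
junc [412. 300.  32.]
mallet top [592. 277.  86.]
mal handle end [638. 402.  55.]
dish [758. 200.  16.]
matcorner near robot [379. 427.   6.]
matcorner [641. 208.   6.]
mat c3 [376. 219.   6.]
mat [627. 418.   6.]
mat [642. 221.   6.]
mat [406. 228.   6.]
malhandle end [635. 415.  50.]
malhead [601. 289.  86.]
```

Station origin is about (544,-6) with yaw about -0.025. Fulcrum, pin and circle heights all fit. Bar balance point is about (418,352), heading -97°. I'll set out above the bar handle.

```bash
python3 -m pendant '[[[1.8,-1.15,-0.3],-0.117],[[1.8,-1.15,-0.3],-0.117],[[1.8,-1.15,-0.3],-0.117],[[1.8,-1.15,-0.3],-0.117],[[1.8,-1.15,-0.3],-0.117],[[1.8,-1.15,-0.3],-0.117],[[1.8,-1.15,-0.3],-0.117],[[1.8,-1.15,-0.3],-0.117],[[1.8,-1.15,-0.3],-0.117],[[1.8,-1.15,-0.3],-0.117],[[1.8,-1.15,-0.3],-0.12],[[0,0,0],0],[[0,0,0],0]]' 1 10
python3 - <<'E'
from h import *
d=shot('wrist','w1.png');print(ctrl.get_obs()['qpos'],ray(d,280,210))
E
```

```text
time_s: 1.18
ee_pos: [0.4194, 0.3766, 0.1719]
eef_rot: [-3.141, 0.001, 1.438]
force: [-0.6, 0.3, 0.1]
grip_width: 0.0941
grip_force: 0.0
[6.67901993e-01 3.58723528e-01 1.52229124e+00 1.92984604e-04
 1.26122129e+00 7.98897887e-01] (array([0.42884167, 0.44661626, 0.35072577]), array([-0.03578888, -0.2564932 , -0.96594365]))
```

View pics/w1.png

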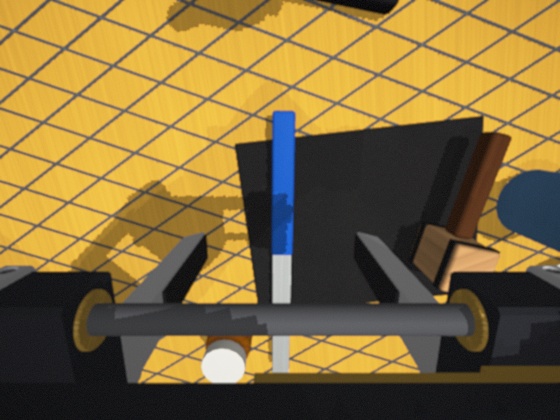

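The wrist view shows the bar's blue handle from (284,112) to the junction at (283,255), aligned with the image columns. The mallet is at right, with its head top at (455,250).

Run:
```python
from h import *
d=shot('wrist')
for p,z in(((284.5,112),.032),((283,253),.032),((281.5,300),.023),((458,262),.086),((485,262),.086),((420,226),.086),((430,287),.086),((497,250),.086),((495,134),.058)): print(p,(onz(d,*p,z)*1000).round(1))
```

```text
(284.5, 112) [434.6 464.4  32. ]
(283, 253) [413.3 311.4  32. ]
(281.5, 300) [403.1 246.1  23. ]
(458, 262) [581.4 303.3  86. ]
(485, 262) [607.1 299.9  86. ]
(420, 226) [545.7 344.6  86. ]
(430, 287) [554.5 279.9  86. ]
(497, 250) [617.9 310.9  86. ]
(495, 134) [630.4 417.   58. ]
```

```bash
python3 -m pendant '[[[0.4,0.6,-3],0],[[0,0,-4],0],[[0,0,-4],0],[[0,0,-3],0],[[0,0,-1.5],0],[[0,0,-0.6],0],[[0,0,0],0]]' 1 10
python3 -m pendant '[[[0,0,0],0],[[0,0,0],0],[[0,0,0],0],[[0,0,0],0],[[0,0,0],0],[[0,0,0],0],[[0,0,0],0],[[0,0,0],0],[[0,0,0],0],[[0,0,0],0],[[0,0,0],0],[[0,0,0],0]]' 0 10
python3 -m pendant '[[[0,0,0.5],0],[[0,0,0.5],0],[[0,0,0.5],0],[[0,0,0.5],0],[[0,0,0.5],0],[[0,0,0.5],0],[[0,0,0.5],0],[[0,0,0.5],0],[[0,0,0],0]]'
python3 - <<'E'
from h import *
d=shot('side','s1.png');shot('scene','sc1.png')
cv2.imwrite('pics/s1c.png',cv2.resize(d['color'][120:270,60:260,::-1],(800,600),interpolation=cv2.INTER_CUBIC))
E
```

```text
time_s: 1.87
ee_pos: [0.4222, 0.3833, 0.0106]
eef_rot: [-3.14, 0.001, 1.44]
force: [0.1, 0.1, 1.0]
grip_width: 0.0939
grip_force: 0.0
time_s: 2.87
ee_pos: [0.4231, 0.3831, 0.0114]
eef_rot: [-3.141, 0.0, 1.438]
force: [-0.5, 0.3, 0.1]
grip_width: 0.024
grip_force: 10.0
time_s: 3.62
ee_pos: [0.4235, 0.3834, 0.0526]
eef_rot: [3.141, -0.001, 1.438]
force: [0.3, 0.5, -4.6]
grip_width: 0.0241
grip_force: 10.0
```

View pics/s1c.png

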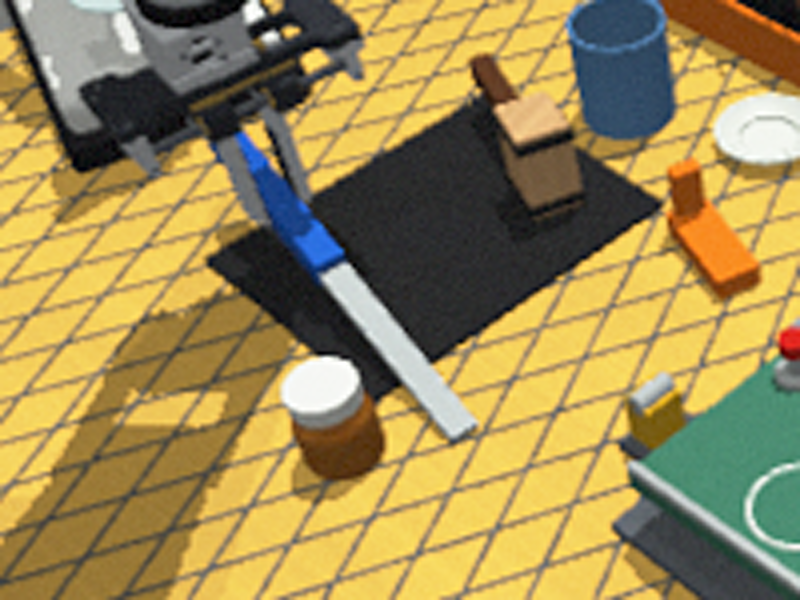

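The tip stays on the bench while the handle pivots in the pads, as intended. I'll raise it to about 24°, then clamp hard and lift.

```bash
python3 -m pendant '[[[0,-0.1,0.5],0],[[0,-0.2,0.5],0],[[0,-0.2,0.5],0],[[0,-0.2,0.5],0],[[0,-0.2,0.5],0],[[0,-0.2,0.5],0],[[0,-0.2,0.5],0],[[0,-0.2,0.5],0],[[0,-0.2,0.3],0],[[0,0,0],0]]'
python3 -m pendant '[[[0,0,0],0],[[0,0,0],0],[[0,0,0],0],[[0,0,1],0],[[0,0,1],0],[[0,0,1],0],[[0,0,1],0],[[0,0,1],0],[[0,0,1],0],[[0,0,0],0],[[0,0,0],0]]' 0 60
python3 - <<'E'
from h import *
for n in('side','scene'):
    d=shot(n,n+'2.png')
    import m
    M,b=m.blobs(d,(105,150,50),(125,255,255),(330,100,490,230) if n=='scene' else (90,100,200,240));print(n,b)
s=cv2.imread('pics/side2.png')[110:260,60:260];t=cv2.imread('pics/scene2.png')[110:260,330:530]
cv2.imwrite('pics/j2.png',np.hstack([cv2.resize(i,(400,300),interpolation=2) for i in(s,t)]))
E
```

```text
time_s: 4.55
ee_pos: [0.4234, 0.3659, 0.0953]
eef_rot: [3.141, -0.001, 1.438]
force: [-0.1, -0.0, -5.8]
grip_width: 0.0236
grip_force: 10.0
time_s: 5.47
ee_pos: [0.4233, 0.3662, 0.155]
eef_rot: [3.141, -0.001, 1.438]
force: [-0.2, 1.0, -5.8]
grip_width: 0.0235
grip_force: 60.0
side [(np.int32(343), array([125.1, 148.3]), array([110, 123,  30,  44], dtype=int32))]
scene [(np.int32(474), array([413.3, 104.9]), array([390, 100,  46,  12], dtype=int32)), (np.int32(226), array([467. , 164.5]), array([454, 158,  27,  14], dtype=int32)), (np.int32(189), array([430.9, 171.9]), array([419, 166,  25,  13], dtype=int32))]
```

View pics/j2.png

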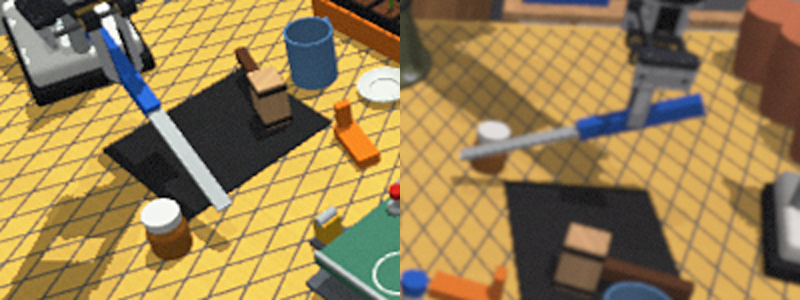

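The bar is held, tip down. Side tip is at (172,212) and scene tip at (362,187). Triangulating the tilt.

```bash
cat >> h.py <<'E'
def tri(S,D,p,q):
    o1,r1=ray(S,*p);o2,r2=ray(D,*q)
    s=np.linalg.lstsq(np.c_[r1,-r2],o2-o1,rcond=None)[0]
    x,y=o1+s[0]*r1,o2+s[1]*r2;return (x+y)*500,1000*np.linalg.norm(x-y)
E
python3 - <<'E'
from h import *
S=shot('scene');D=shot('side')
t,e=tri(S,D,(362,187),(172.5,212.5));j,e2=tri(S,D,(420.5,175.5),(137,162));print(t,e,j,e2,np.degrees(np.arcsin((j-t)[2]/np.linalg.norm(j-t))),np.linalg.norm(j-t))
E
```

```text
[397.40357073 149.60360968  63.75555258] 4.8487657508948265 [422.93763378 303.68875347 134.4780787 ] 3.721575546040998 24.36140824282009 171.45231294232684
```

Tilt is 24.4° and the blade length checks (171 vs 170 mm). Moving to a staging pose: tip above and in front of the fulcrum, aligned with the station.

```bash
python3 -m pendant '[[[0.8,-1.1,0.4],0.0135],[[0.8,-1.1,0.4],0.0135],[[0.8,-1.1,0],0.0135],[[0.8,-1.1,0],0.0135],[[0.8,-1.1,0],0.0135],[[0.8,-1.1,0],0.0135],[[0.8,-1.1,-0.2],0.0135],[[0.6,-1.2,-0.3],0.0135],[[0,0,0],0],[[0,0,0],0]]'
python3 - <<'E'
from h import *
shot('scene','sc3.png');shot('side','s3.png')
s=cv2.imread('pics/s3.png')[130:280,110:310];t=cv2.imread('pics/sc3.png')[110:260,260:460]
cv2.imwrite('pics/j3.png',np.vstack([np.hstack([cv2.resize(i,(400,300),interpolation=2) for i in(s,t)])]))
E
```

```text
time_s: 6.5
ee_pos: [0.4851, 0.2767, 0.1569]
eef_rot: [-3.141, 0.0, 1.544]
force: [-0.7, 0.4, -5.2]
grip_width: 0.0235
grip_force: 60.0
```

View pics/j3.png

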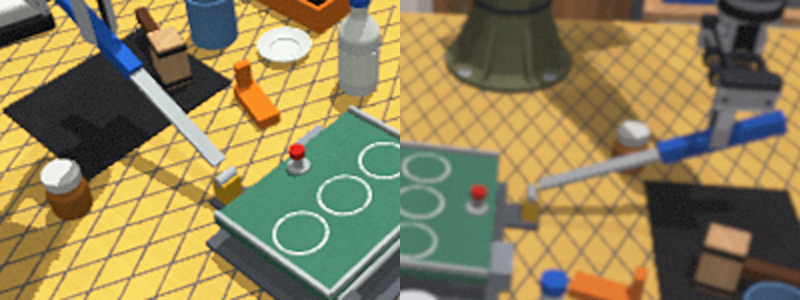

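The tip is just above and in front of the fulcrum in both views. I'll compare tip and fulcrum numerically.

Run:
```python
from h import *
S=shot('scene');D=shot('side')
print(tri(S,D,(327,204),(221,209)),tri(S,D,(326,205.5),(225,218)))
for y,z in ((.060,.067),): print(proj(S,[.480,y,z]),proj(D,[.480,y,z]))
print(proj(S,[.480,.046,.054]),proj(D,[.480,.046,.054]))
```

```text
(array([488.0005958 ,  50.56487093,  66.30756219]), np.float64(7.085938122263273)) (array([481.19021893,  41.51621043,  49.61093777]), np.float64(10.044043799935176))
[331.45666358 201.64012984] [217.46388376 209.55365489]
[326.14524362 204.9819966 ] [221.708605  215.3502466]
```

```bash
python3 -m pendant '[[[-0.4,0,0.1],0],[[0,-0.8,-0.36],0],[[0,-0.8,-0.36],0],[[0,-0.8,-0.36],0],[[0,-0.8,-0.36],0],[[0,0,0],0]]'
python3 -m pendant '[[[-0.1,-0.6,-0.27],0],[[0,-0.6,-0.27],0],[[0,-0.6,-0.27],0],[[0,0,0],0]]'
python3 -m pendant '[[[-0.1,-0.6,-0.27],0],[[0,-0.6,-0.27],0],[[0,-0.6,-0.27],0],[[0,-0.6,-0.27],0],[[0,0,0],0]]'
python3 - <<'E'
from h import *
shot('scene','sc4.png');shot('side','s4.png')
s=cv2.imread('pics/s4.png')[150:270,140:300];t=cv2.imread('pics/sc4.png')[140:260,270:430]
cv2.imwrite('pics/j4.png',np.hstack([cv2.resize(i,(400,300),interpolation=2) for i in(s,t)]))
E
```

```text
time_s: 7.2
ee_pos: [0.4809, 0.2433, 0.1431]
eef_rot: [-3.14, 0.001, 1.544]
force: [-1.1, 0.4, -6.3]
grip_width: 0.0237
grip_force: 60.0
time_s: 7.53
ee_pos: [0.48, 0.226, 0.1353]
eef_rot: [-3.141, 0.001, 1.545]
force: [0.2, -0.1, -5.8]
grip_width: 0.0234
grip_force: 60.0
time_s: 7.95
ee_pos: [0.4789, 0.2019, 0.1245]
eef_rot: [-3.141, 0.001, 1.545]
force: [-0.8, -1.1, -6.4]
grip_width: 0.0236
grip_force: 60.0
```

View pics/j4.png

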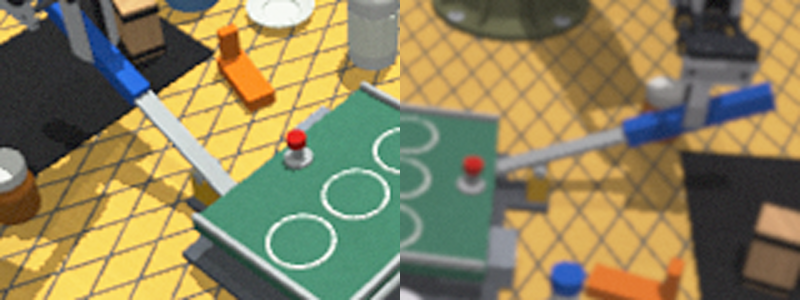

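No contact force, and the blade sits under the edge in both views. Lever down.

```bash
python3 -m pendant '[[[0,-0.5,-0.2],0],[[0,0,-0.5],0],[[0,0.1,-0.5],0],[[0,0.1,-0.5],0],[[0,0.1,-0.5],0],[[0,0.1,-0.5],0],[[0,0.1,-0.5],0],[[0,0.1,-0.5],0],[[0,0,0],0]]'
python3 -m pendant '[[[0,0.1,-0.5],0],[[0,0.1,-0.5],0],[[0,0.1,-0.5],0],[[0,0.1,-0.5],0],[[0,0.1,-0.5],0],[[0,0,-0.5],0],[[0,0,0],0],[[0,0,0],0]]'
python3 - <<'E'
from h import *
import m
d=shot('side','s5.png');S=shot('scene','sc5.png')
for n,e,b in(('side',d,(210,175,355,300)),('scene',S,(215,170,320,265))): print(n,[x[1] for x in m.blobs(e,(0,180,80),(4,255,255),b)[1]])
E
```

```text
time_s: 8.8
ee_pos: [0.4798, 0.2052, 0.0887]
eef_rot: [3.14, -0.002, 1.546]
force: [-1.0, 5.3, 11.0]
grip_width: 0.0232
grip_force: 60.0
time_s: 9.47
ee_pos: [0.4799, 0.2104, 0.059]
eef_rot: [3.139, -0.002, 1.546]
force: [-0.9, 8.1, 9.4]
grip_width: 0.0234
grip_force: 60.0
side [array([258.3, 203.4])]
scene [array([298.1, 202.8])]
```

```bash
python3 -m pendant '[[[0,0,-0.4],0],[[0,0,-0.4],0],[[0,0,-0.4],0],[[0,0,-0.4],0],[[0,0,-0.4],0],[[0,0,-0.4],0],[[0,0,0],0],[[0,0,0],0]]'
python3 - <<'E'
from h import *
import m
d=shot('side','s6.png');S=shot('scene','sc6.png')
c=[]
for n,e,b in(('scene',S,(215,170,320,265)),('side',d,(210,175,355,300))): c.append(m.blobs(e,(0,180,80),(4,255,255),b)[1][0][1])
print(c,tri(S,d,*c),tri(m.a['scene'],m.a['side'],(299.,205.7),(258.,205.3)))
s=cv2.imread('pics/s6.png')[150:270,140:300];t=cv2.imread('pics/sc6.png')[140:260,270:430]
cv2.imwrite('pics/j6.png',np.hstack([cv2.resize(i,(400,300),interpolation=2) for i in(s,t)]))
E
```

```text
time_s: 10.23
ee_pos: [0.481, 0.2105, 0.0362]
eef_rot: [3.137, -0.003, 1.546]
force: [-0.6, 6.6, 20.3]
grip_width: 0.0232
grip_force: 60.0
[array([297.5, 200.1]), array([259. , 201.5])] (array([541.97622651, -34.65210057, 111.96568063]), np.float64(1.859324063700422)) (array([542.53009633, -29.83409964,  94.08476367]), np.float64(1.2938862814716512))
```

View pics/j6.png

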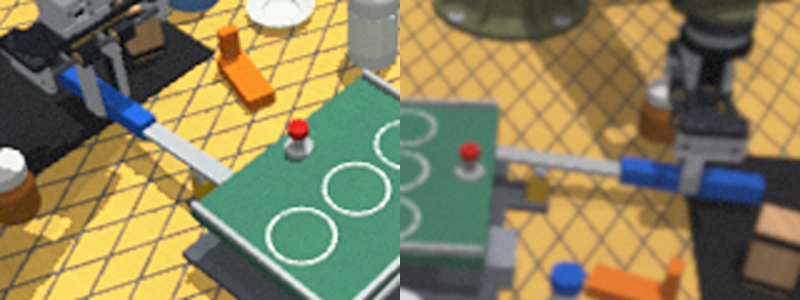

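The pin rose 18 mm, so the edge is up about 20 mm (underside about 67 mm), enough for the shim. Withdraw the bar along its axis, lift, and carry it back over the mat.

```bash
python3 -m pendant '[[[0,0.5,-0.05],0],[[0,0.6,-0.06],0],[[0,0.7,-0.07],0],[[0,0.7,-0.07],0],[[0,0.7,-0.07],0],[[0,0.7,0],0],[[0,0.7,0],0],[[0,0.6,0],0],[[0,0,0],0]]'
python3 -m pendant '[[[0,0,1],0],[[0,0,1.5],0],[[0,0,2],0],[[-0.5,1,2],0],[[-0.5,1.4,0],0],[[-0.7,1.7,0],0],[[-0.7,1.7,0],0],[[-0.7,1.7,0],0],[[-0.7,1.7,0],0],[[-0.7,1.7,0],0],[[-0.6,1.4,0],0],[[0,0,0],0],[[0,0,0],0]]'
python3 - <<'E'
from h import *
import m
d=shot('side','s7.png');S=shot('scene','sc7.png');c=[]
for n,e,b in(('scene',S,(215,170,320,265)),('side',d,(210,175,355,300))): c.append(m.blobs(e,(0,180,80),(4,255,255),b)[1][0][1])
print(c,tri(S,d,*c))
E
```

```text
time_s: 11.08
ee_pos: [0.4789, 0.2625, 0.0307]
eef_rot: [-3.142, -0.001, 1.547]
force: [-0.5, 1.6, -3.5]
grip_width: 0.0236
grip_force: 60.0
time_s: 12.17
ee_pos: [0.4278, 0.3843, 0.0962]
eef_rot: [-3.141, -0.0, 1.547]
force: [0.4, 0.4, -6.9]
grip_width: 0.0239
grip_force: 60.0
[array([297.3, 200.1]), array([259. , 201.3])] (array([542.24938154, -34.8543931 , 112.35939164]), np.float64(1.1384239691054974))
```

```bash
python3 -m pendant '[[[0,0,-2],0],[[0,0,-2],0],[[0,0,-1.5],0],[[0,0,-1],0],[[0,0,-0.5],0],[[0,0,0],0]]'
python3 -m pendant '[[[0,0,0],0],[[0,0,0],0],[[0,0,-0.5],0],[[0,0,-0.5],0],[[0,0,-0.4],0],[[0,0,0],0],[[0,0,0],0]]' 0 6
python3 -m pendant '[[[0,0,0],0],[[0,0,0],0],[[0,0,0],0],[[0,0,0],0],[[0,0,0],0],[[0,0,0],0],[[0,0,0],0],[[0,0,2],0],[[0,0,3],0],[[0,0,4],0],[[0,0,4],0],[[0,0,0],0]]' 1 10
```

```text
time_s: 12.77
ee_pos: [0.4281, 0.3835, 0.0253]
eef_rot: [-3.141, 0.001, 1.545]
force: [0.2, 0.3, -6.2]
grip_width: 0.0234
grip_force: 60.0
time_s: 13.35
ee_pos: [0.4281, 0.3841, 0.0118]
eef_rot: [-3.141, 0.0, 1.546]
force: [0.9, 1.0, -3.7]
grip_width: 0.024
grip_force: 6.0
time_s: 14.35
ee_pos: [0.4304, 0.3859, 0.1499]
eef_rot: [3.133, -0.007, 1.546]
force: [0.3, 0.9, 0.8]
grip_width: 0.0932
grip_force: 0.0
```

```bash
python3 -m pendant '[[[2.7,-2.6,0],-0.036],[[2.7,-2.6,0],-0.036],[[2.7,-2.6,0],-0.036],[[2.7,-2.6,0],-0.036],[[2.7,-2.6,0],-0.036],[[2.7,-2.6,0],-0.036],[[2.7,-2.6,0],-0.036],[[2.6,-2.6,0],-0.036],[[0,0,0],0],[[0,0,0],0]]'
python3 - <<'E'
from h import *
import m
d=shot('wrist','w8.png')
M,b=m.blobs(d,(5,180,100),(14,255,255),None,200);print(b)
for c in cv2.findContours(M,0,2)[0]:
    if cv2.contourArea(c)>300: print(cv2.approxPolyDP(cv2.convexHull(c),4,True)[:,0].tolist())
E
```

```text
time_s: 15.18
ee_pos: [0.6438, 0.1746, 0.1411]
eef_rot: [-3.141, 0.0, 1.255]
force: [-0.2, 0.9, 0.5]
grip_width: 0.0944
grip_force: 0.0
[(np.int32(2382), array([492.2,  69.5]), array([456,   0, 104, 130], dtype=int32)), (np.int32(2484), array([278.7, 229.1]), array([262, 189,  35,  82], dtype=int32))]
[[295, 189], [294, 267], [264, 270], [263, 191]]
[[456, 0], [559, 13], [559, 101], [477, 129]]
```

View pics/w8.png

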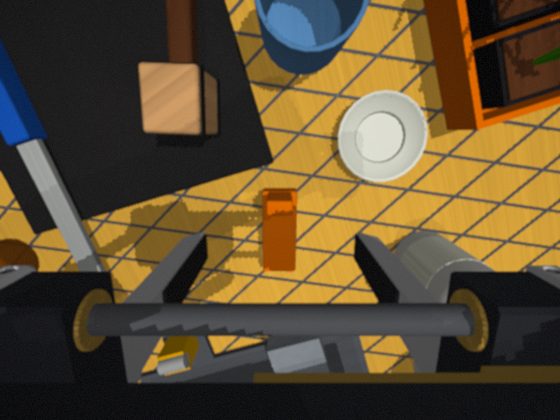

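The wrist view shows the shim aligned with the image columns: tab top at about (281,204), tongue end at (279,269). The mallet head top face spans (140–200, 62–135).

Run:
```python
from h import *
d=shot('wrist')
for p,z in(((280.5,205),.063),((266,198),.063),((295,198),.063),((266,212),.063),((280,190),.02),((263,191),.02),((296,189),.02),((279,268.5),.02),((264,270),.02),((294,267),.02)): print(p,z,(onz(d,*p,z)*1000).round(1))
o=ctrl.get_obs()['ee_pos'];print(o)
# mallet head top face
for p in((140,63),(200,62),(202,134),(145,132),(180,5)): print(p,(onz(d,*p,.086)*1000).round(1))
```

```text
(280.5, 205) 0.063 [645.3 181.8  63. ]
(266, 198) 0.063 [635.1 191.8  63. ]
(295, 198) 0.063 [659.5 183.9  63. ]
(266, 212) 0.063 [631.1 179.7  63. ]
(280, 190) 0.02 [646.4 186.8  20. ]
(263, 191) 0.02 [629.6 191.2  20. ]
(296, 189) 0.02 [662.3 182.7  20. ]
(279, 268.5) 0.02 [618.4 103.9  20. ]
(264, 270) 0.02 [602.2 107.3  20. ]
(294, 267) 0.02 [634.6 100.6  20. ]
[0.64264306 0.17658589 0.1415826 ]
(140, 63) [583.3 318.8  86. ]
(200, 62) [624.7 306.1  86. ]
(202, 134) [607.4 258.7  86. ]
(145, 132) [566.7 273.4  86. ]
(180, 5) [624.9 343.9  86. ]
```

```bash
python3 -m pendant '[[[0.2,0.4,-2],-0.008],[[0,0,-3],0],[[0,0,-3],0],[[0,0,-2],0],[[0,0,-1.4],0],[[0,0,0],0]]' 1 30
python3 -m pendant '[[[0,0,0],0],[[0,0,0],0],[[0,0,0],0],[[0,0,0],0],[[0,0,0],0],[[0,0,0],0],[[0,0,0],0],[[0,0,0],0],[[0,0,0],0],[[0,0,0],0],[[0,0,0],0],[[0,0,0],0]]' 0 40
```

```text
time_s: 15.78
ee_pos: [0.6433, 0.1808, 0.0251]
eef_rot: [-3.138, 0.002, 1.251]
force: [-0.2, -0.1, 0.2]
grip_width: 0.0942
grip_force: 0.0
time_s: 16.78
ee_pos: [0.6451, 0.1801, 0.0279]
eef_rot: [-3.142, 0.0, 1.25]
force: [-0.6, 0.2, -0.8]
grip_width: 0.0236
grip_force: 40.0
```

```bash
python3 -m pendant '[[[0,0,1],0],[[0,0,1.5],0],[[0,0,1.7],0],[[-0.6,-0.9,0],0.05],[[-0.6,-0.9,0],0.05],[[-0.6,-0.9,0],0.05],[[-0.6,-0.9,0],0.05],[[-0.6,-0.9,0],0.05],[[-0.4,-0.9,0],0.046],[[0,0,0],0],[[0,0,0],0]]'
python3 - <<'E'
from h import *
import m
d=shot('side','s9.png');S=shot('scene','sc9.png');o=ctrl.get_obs();print(o['ee_pos'],o['eef_rot'])
s=cv2.imread('pics/s9.png')[140:240,200:333];t=cv2.imread('pics/sc9.png')[180:280,260:393]
cv2.imwrite('pics/j9.png',np.hstack([cv2.resize(i,(400,300),interpolation=2) for i in(s,t)]))
E
```

```text
time_s: 17.7
ee_pos: [0.6114, 0.126, 0.0706]
eef_rot: [3.141, -0.0, 1.544]
force: [-0.0, 1.3, -1.3]
grip_width: 0.0235
grip_force: 40.0
[0.61144896 0.12653132 0.07028838] [ 3.14115267e+00 -1.73753510e-04  1.54447497e+00]
```

View pics/j9.png

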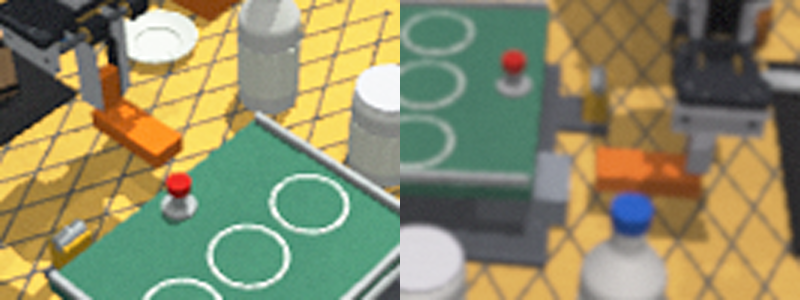

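The shim is level and lined up with the pad. Insert in steps.

```bash
python3 -m pendant '[[[0,-0.8,0],0],[[-0.1,-0.8,0],0],[[0,-0.8,0],0],[[0,-0.8,0],0],[[0,-0.8,0],0],[[0,0,0],0]]'
python3 -m pendant '[[[-0.1,-0.7,0],0],[[0,-0.7,0],0],[[0,-0.8,0],0],[[0,-0.8,0],0],[[0,-0.7,0],0],[[0,-0.8,0],0],[[0,-0.4,0],0],[[0,0,0],0]]'
python3 - <<'E'
from h import *
import m
d=shot('side','s10.png');S=shot('scene','sc10.png');c=[]
for n,e,b in(('scene',S,(215,170,320,265)),('side',d,(210,175,355,300))): c.append(m.blobs(e,(0,180,80),(4,255,255),b)[1][0][1])
print(c,tri(S,d,*c))
s=cv2.imread('pics/s10.png')[140:240,200:333];t=cv2.imread('pics/sc10.png')[180:280,260:393]
cv2.imwrite('pics/j10.png',np.hstack([cv2.resize(i,(400,300),interpolation=2) for i in(s,t)]))
E
```

```text
time_s: 18.3
ee_pos: [0.6102, 0.0843, 0.07]
eef_rot: [-3.142, 0.0, 1.544]
force: [-0.5, 0.1, -1.6]
grip_width: 0.024
grip_force: 40.0
time_s: 18.97
ee_pos: [0.6092, 0.0361, 0.07]
eef_rot: [3.142, 0.0, 1.545]
force: [-1.2, -0.1, -1.4]
grip_width: 0.0241
grip_force: 40.0
[array([297.2, 200.1]), array([259. , 201.2])] (array([542.38597286, -34.95549536, 112.55628471]), np.float64(0.7781705580748758))
```

View pics/j10.png

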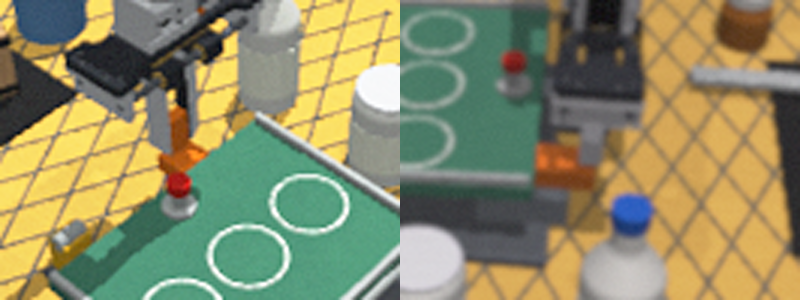

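The shim is under the edge with no contact force and the rack unmoved. Lower onto the pad and release.

```bash
python3 -m pendant '[[[0,0,-0.15],0],[[0,0,-0.1],0],[[0,0,0],0],[[0,0,0],0]]'
python3 -m pendant '[[[0,0,0],0],[[0,0,0],0],[[0,0,0],0],[[0,0,0],0],[[0,0,0],0],[[0,0,0],0],[[0,0,0],0],[[0,0,0],0],[[0,0,2],0],[[0,0,3],0],[[0,0,4],0],[[0,0,4],0],[[0,0,0],0]]' 1 30
python3 - <<'E'
from h import *
import m
d=shot('side','s11.png');S=shot('scene','sc11.png')
for n,e,b in(('scene',S,(290,190,400,275)),('side',d,(215,140,300,220))): print([(x[0],x[1],x[2]) for x in m.blobs(e,(5,190,100),(14,255,255),b)[1]])
print(proj(S,[.6095,.036,.103]),proj(d,[.6095,.036,.103]),proj(S,[.6095,.036,.082]),proj(d,[.6095,.036,.082]))
E
```

```text
time_s: 19.4
ee_pos: [0.6093, 0.0374, 0.0679]
eef_rot: [3.141, -0.0, 1.546]
force: [-1.9, 0.9, 5.3]
grip_width: 0.024
grip_force: 40.0
time_s: 20.48
ee_pos: [0.6116, 0.0371, 0.206]
eef_rot: [3.13, -0.0, 1.546]
force: [-0.1, 0.2, 0.1]
grip_width: 0.0937
grip_force: 0.0
[(np.int32(237), array([315.9, 234.2]), array([306, 219,  21,  24], dtype=int32))]
[(np.int32(76), array([268.3, 141.8]), array([258, 140,  21,   7], dtype=int32)), (np.int32(187), array([258. , 188.1]), array([253, 176,  13,  22], dtype=int32))]
[323.5215674  220.83906504] [256.44907328 178.06290116] [322.94250881 227.12634376] [256.84479945 183.70123173]
```

```bash
python3 -m pendant '[[[-0.2,3.1,0],-0.04],[[-0.2,3.1,0],-0.04],[[-0.2,3.2,0],-0.04],[[-0.2,3.2,0],-0.04],[[-0.2,3.2,0],-0.04],[[-0.2,3.2,0],-0.04],[[-0.2,3.1,0],-0.04],[[-0.2,3.1,0],-0.035],[[0,0,0],0],[[0,0,0],0]]'
python3 - <<'E'
from h import *
d=shot('wrist','w12.png');print(d['color'].shape)
h=cv2.cvtColor(d['color'],cv2.COLOR_RGB2HSV)
S=shot('scene');
M=cv2.inRange(h,(8,40,150),(18,165,255))
n,l,s,c=cv2.connectedComponentsWithStats(M)
for i in range(1,n):
    if s[i,4]>300: print(s[i],c[i],(onz(d,*c[i],.086)*1000).round(1))
E
```

```text
time_s: 21.42
ee_pos: [0.5923, 0.2901, 0.1953]
eef_rot: [-3.14, 0.002, 1.233]
force: [1.0, -0.6, -0.7]
grip_width: 0.0941
grip_force: 0.0
(420, 560, 3)
[ 262  179   43   47 1629] [283.44260282 198.85082873] [596.8 293.6  86. ]
```

View pics/w12.png

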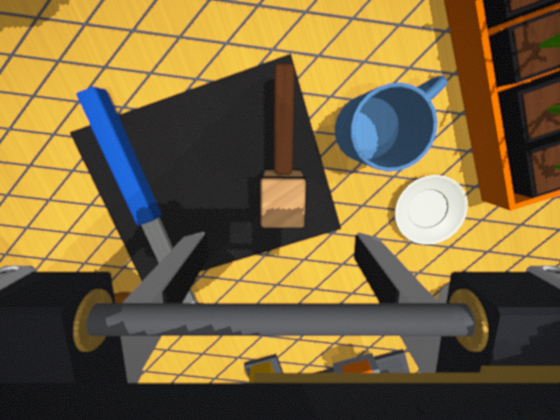

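The mallet head is centred under the gripper at (283,203) and square to the image. The bar lies on the mat. Descend and grip.

```bash
python3 -m pendant '[[[0.3,0,-3],0],[[0,0,-4],0],[[0,0,-4],0],[[0,0,-3],0],[[0,0,-1.5],0],[[0,0,-1],0],[[0,0,0],0]]' 1 30
python3 -m pendant '[[[0,0,0],0],[[0,0,0],0],[[0,0,0],0],[[0,0,0],0],[[0,0,0],0],[[0,0,0],0],[[0,0,0],0],[[0,0,0],0],[[0,0,0],0],[[0,0,0],0],[[0,0,0],0]]' 0 60
```

```text
time_s: 22.1
ee_pos: [0.5955, 0.2876, 0.0303]
eef_rot: [-3.139, 0.002, 1.23]
force: [-0.0, -0.5, 0.5]
grip_width: 0.0939
grip_force: 0.0
time_s: 23.02
ee_pos: [0.596, 0.2891, 0.0325]
eef_rot: [-3.141, 0.0, 1.231]
force: [-2.5, 0.2, 3.0]
grip_width: 0.0439
grip_force: 59.9
```

```bash
python3 -m pendant '[[[0,0,2],0],[[0,0,3.5],0],[[0,0,3.5],0],[[0,0,3.5],0],[[-0.3,-2.1,3.5],0],[[-0.5,-3,0],0],[[-0.5,-3,0],0],[[-0.5,-3,0],0],[[-0.5,-3,0],0],[[-0.5,-3,0],0],[[-0.5,-3,0],0],[[-0.5,-3,0],0],[[-0.5,-3,0],0],[[-0.5,-3,0],0],[[-0.5,-3,0],0],[[0,0,0],0],[[0,0,0],0],[[0,0,0],0]]'
python3 - <<'E'
from h import *
import m
d=shot('side','s13.png');S=shot('scene','sc13.png');c=[]
for n,e,b in(('scene',S,(215,170,320,265)),('side',d,(210,175,355,300))): print(n,m.blobs(e,(0,180,60),(4,255,255),b)[1])
E
```

```text
time_s: 24.52
ee_pos: [0.5431, -0.0317, 0.1922]
eef_rot: [-3.141, -0.0, 1.23]
force: [0.3, 0.3, -4.0]
grip_width: 0.0441
grip_force: 59.9
scene [(np.int32(23), array([297.2, 200. ]), array([295, 198,   6,   5], dtype=int32))]
side [(np.int32(46), array([259.1, 201.2]), array([256, 198,   7,   8], dtype=int32))]
```

```bash
python3 -m pendant '[[[0,0,-1.5],0],[[0,0,-1.5],0],[[0,0,-1],0],[[0,0,-0.5],0],[[0,0,0],0]]'
python3 -m pendant '[[[0,0,-0.4],0],[[0,0,-0.4],0],[[0,0,-0.4],0],[[0,0,0],0]]'
python3 -m pendant '[[[0,0,-0.3],0],[[0,0,-0.3],0],[[0,0,0],0],[[0,0,0],0]]'
```

```text
time_s: 25.03
ee_pos: [0.5428, -0.0314, 0.1464]
eef_rot: [-3.14, 0.0, 1.232]
force: [0.6, -0.1, -2.9]
grip_width: 0.0436
grip_force: 59.9
time_s: 25.37
ee_pos: [0.5439, -0.0314, 0.1363]
eef_rot: [3.139, -0.001, 1.231]
force: [1.2, 1.3, -0.6]
grip_width: 0.0435
grip_force: 59.9
time_s: 25.7
ee_pos: [0.5439, -0.0315, 0.1308]
eef_rot: [3.139, -0.001, 1.231]
force: [0.0, 5.1, 6.3]
grip_width: 0.0439
grip_force: 59.9
```

```bash
python3 -m pendant '[[[0,0,-0.3],0],[[0,0,-0.3],0],[[0,0,0],0]]'
python3 -m pendant '[[[0,0,-0.2],0],[[0,0,-0.2],0],[[0,0,0],0]]'
python3 -m pendant '[[[0,0,-0.2],0],[[0,0,0],0]]'
python3 - <<'E'
from h import *
import m
d=shot('side','s14.png');S=shot('scene','sc14.png')
for n,e,b in(('scene',S,(215,170,320,265)),('side',d,(210,175,355,300))): print(n,m.blobs(e,(0,180,60),(4,255,255),b)[1])
E
```

```text
time_s: 25.95
ee_pos: [0.5439, -0.0315, 0.1249]
eef_rot: [3.139, -0.001, 1.231]
force: [-0.9, 4.6, 7.0]
grip_width: 0.0435
grip_force: 59.9
time_s: 26.2
ee_pos: [0.544, -0.0315, 0.1222]
eef_rot: [3.139, -0.001, 1.231]
force: [-7.0, 5.0, 19.6]
grip_width: 0.0439
grip_force: 59.9
time_s: 26.37
ee_pos: [0.5442, -0.0315, 0.122]
eef_rot: [3.138, -0.002, 1.231]
force: [-15.1, 5.9, 40.9]
grip_width: 0.0437
grip_force: 59.9
scene []
side []
```

```bash
python3 -m pendant '[[[0,0,1],0],[[0,0,2],0],[[0,0,3],0],[[0,0,3],0],[[0,0,0],0],[[0,0,0],0]]'
cat > chk.py <<'E'
from h import *
import m,sys
def frontedge(S,D):
    # front right corner of deck: green extents
    for n,e,b in(('scene',S,(215,170,322,265)),('side',D,(205,175,355,300))):
        M,bl=m.blobs(e,(65,80,30),(95,255,140),b); cs=np.vstack(cv2.findContours(M,0,2)[0])
        print(n,'green hull',cv2.approxPolyDP(cv2.convexHull(cs),2.5,True)[:,0].tolist())
D=shot('side');S=shot('scene');c=[]
for n,e,b in(('scene',S,(215,170,322,265)),('side',D,(210,175,355,300))):
    x=m.blobs(e,(0,180,60),(4,255,255),b)[1];print(n,x)
    if x:c.append(x[0][1])
if len(c)==2:print(tri(S,D,*c))
frontedge(S,D);frontedge(m.a['scene'],m.a['side'])
for n,e,b in(('scene',S,(290,190,400,275)),('side',D,(215,150,300,220))): print([(x[0],x[1],x[2]) for x in m.blobs(e,(5,190,100),(14,255,255),b)[1]])
E
python3 chk.py
python3 - <<'E'
import cv2,m
from h import *
import numpy as np
for f,n in(('s11.png','side'),('sc11.png','scene')):
    e={'color':cv2.imread('pics/'+f)[:,:,::-1].copy()}
    M,bl=m.blobs(e,(65,80,30),(95,255,140),(215,170,322,265) if n=='scene' else (205,175,355,300)); cs=np.vstack(cv2.findContours(M,0,2)[0])
    print('raised',n,cv2.approxPolyDP(cv2.convexHull(cs),2.5,True)[:,0].tolist())
E
```

```text
time_s: 26.97
ee_pos: [0.5437, -0.0321, 0.2088]
eef_rot: [3.138, -0.001, 1.231]
force: [-0.8, 0.4, -4.1]
grip_width: 0.0439
grip_force: 59.9
scene [(np.int32(26), array([297.9, 206.7]), array([295, 205,   7,   5], dtype=int32))]
side [(np.int32(45), array([258.9, 206.7]), array([256, 203,   7,   8], dtype=int32))]
(array([542.67665953, -32.65220799,  90.60348177]), np.float64(1.2487526101271027))
scene green hull [[307, 187], [301, 248], [225, 242], [247, 182]]
side green hull [[341, 217], [276, 282], [217, 236], [284, 183]]
scene green hull [[307, 190], [302, 251], [225, 241], [246, 183]]
side green hull [[341, 217], [276, 282], [218, 241], [222, 233], [283, 186]]
[(np.int32(249), array([316.5, 233.5]), array([306, 218,  21,  25], dtype=int32))]
[(np.int32(83), array([257.3, 193. ]), array([253, 187,  12,  14], dtype=int32))]
raised side [[342, 217], [276, 282], [217, 235], [284, 181]]
raised scene [[308, 184], [301, 245], [225, 241], [245, 183]]
```

The rack sits midway between sunk and raised (level), and the pin top came down about 15 mm relative to it, stopping hard at 44 N: home. Return the mallet to its spot on the mat, checking the bar and pots first.

```bash
python3 -m pendant '[[[0.5,3,0],0],[[0.5,3,0],0],[[0.5,3,0],0],[[0.5,3,0],0],[[0.5,3,0],0],[[0.5,3,0],0],[[0.5,3,0],0],[[0.5,3,0],0],[[0.5,3,0],0],[[0.5,3,0],0],[[0.3,2.1,0],0],[[0,0,0],0],[[0,0,0],0]]'
cat > pots.py <<'E'
from h import *
import m
def dark(e,b):
    g=e['color'].max(2);M=np.uint8(g<60)*255;k=np.zeros_like(M);x0,y0,x1,y1=b;k[y0:y1,x0:x1]=1;M=cv2.morphologyEx(M*k,cv2.MORPH_OPEN,np.ones((3,3)))
    n,l,s,c=cv2.connectedComponentsWithStats(M);return [(s[i],c[i].round(1)) for i in range(1,n) if s[i,4]>60]
S=shot('scene');D=shot('side')
for n,e in(('scene',S),('side',D)):
    print(n,'bar now',m.blobs(e,(108,170,50),(125,255,255),(380,150,490,230) if n=='scene' else (90,120,200,240),60)[1])
    b=(160,165,215,250) if n=='scene' else (300,240,390,360)
    # soil: brown
    for nm,q in(('t0',m.a[n]),('now',e)):
        print(nm,[(x[0],x[1].tolist()) for x in m.blobs(q,(0,60,35),(17,220,130),b,25)[1]],[(x[1].tolist(),x[0][:4].tolist()) for x in dark(q,b)])
E
python3 pots.py
```

```text
time_s: 28.15
ee_pos: [0.5955, 0.2897, 0.2052]
eef_rot: [-3.139, 0.002, 1.232]
force: [0.3, -0.4, -3.0]
grip_width: 0.0436
grip_force: 59.9
scene bar now [(np.int32(489), array([441.4, 210.6]), array([416, 204,  54,  13], dtype=int32))]
t0 [(np.int32(61), [172.7, 174.1]), (np.int32(108), [195.5, 183.1]), (np.int32(133), [179.9, 202.5]), (np.int32(160), [180.6, 224.2])] [([197.0, 192.8], [189, 185, 16, 16]), ([185.3, 210.8], [178, 205, 13, 13]), ([182.6, 235.6], [173, 227, 19, 18])]
now [(np.int32(47), [174.0, 173.6]), (np.int32(109), [195.6, 183.2]), (np.int32(138), [180.2, 202.6]), (np.int32(167), [180.8, 224.2])] [([197.0, 192.7], [189, 185, 16, 16]), ([185.8, 210.9], [181, 205, 10, 13]), ([182.6, 235.6], [173, 227, 19, 18])]
side bar now [(np.int32(364), array([133.3, 178.8]), array([116, 165,  35,  31], dtype=int32))]
t0 [(np.int32(209), [372.8, 265.0]), (np.int32(248), [362.1, 298.7]), (np.int32(276), [328.8, 326.9])] [([368.9, 276.4], [359, 264, 23, 22]), ([358.4, 310.7], [348, 299, 24, 21]), ([325.7, 339.0], [315, 328, 24, 20])]
now [(np.int32(206), [372.8, 265.1]), (np.int32(248), [362.1, 298.8]), (np.int32(273), [328.9, 326.9])] [([368.9, 276.5], [359, 264, 23, 22]), ([358.5, 310.8], [348, 299, 24, 21]), ([325.7, 339.1], [315, 328, 24, 20])]
```

```bash
python3 -m pendant '[[[0,0,-3],0],[[0,0,-4],0],[[0,0,-4],0],[[0,0,-3],0],[[0,0,-1.5],0],[[0,0,-1],0],[[0,0,-0.6],0],[[0,0,0],0],[[0,0,0],0]]'
python3 - <<'E'
from h import *
S=shot('scene');D=shot('side')
print([(p,tri(S,D,s,d)[0].round(0)) for p,s,d in(('c',(195.5,183.1),(328.8,326.9)),('b',(180.,202.5),(362.1,298.7)),('a',(180.7,224.2),(372.8,265.)))])
E
```

```text
time_s: 29.0
ee_pos: [0.5967, 0.2889, 0.0376]
eef_rot: [3.14, -0.001, 1.23]
force: [-0.3, 0.0, -3.1]
grip_width: 0.0441
grip_force: 59.9
[('c', array([ 405., -356.,   51.])), ('b', array([ 507., -373.,   53.])), ('a', array([ 600., -344.,   53.]))]
```

```bash
python3 -m pendant '[[[0,0,-0.3],0],[[0,0,-0.2],0],[[0,0,0],0],[[0,0,0],0]]' 
python3 -m pendant '[[[0,0,0],0],[[0,0,0],0],[[0,0,0],0],[[0,0,0],0],[[0,0,0],0],[[0,0,0],0],[[0,0,0],0],[[0,0,0],0],[[0,0,2],0],[[0,0,3],0],[[0,0,4],0],[[0,0,4],0],[[0,0,4],0],[[0,0,0],0]]' 1 20
python3 -m pendant '[[[-1.1,-3.6,0],-0.068],[[-1.1,-3.6,0],-0.068],[[-1.1,-3.6,0],-0.068],[[-1.1,-3.6,0],-0.068],[[-1.1,-3.6,0],-0.068],[[-1.1,-3.6,0],-0.068],[[-1.1,-3.6,0],-0.068],[[-1.1,-3.6,0],-0.068],[[-1.1,-3.6,0],-0.068],[[-1.1,-3.6,0],-0.068],[[-1.1,-3.6,0],-0.068],[[-1.1,-3.6,0],-0.068],[[-1,-3.6,0],-0.068],[[-1,-3.6,0],-0.068],[[-1,-3.6,0],-0.068],[[-1,-3.6,0],-0.068],[[-1,-3.6,0],-0.068],[[-1,-3.3,0],-0.07],[[0,0,0],0],[[0,0,0],0]]'
cat > wp.py <<'E'
from h import *
import m
d=shot('wrist');
h=cv2.cvtColor(d['color'],cv2.COLOR_RGB2HSV);M=cv2.inRange(h,(0,60,30),(15,220,130))
M=cv2.morphologyEx(M,cv2.MORPH_CLOSE,np.ones((15,15)))
for c in cv2.findContours(M,0,2)[0]:
    if cv2.contourArea(c)>250:
        (u,v),r=cv2.minEnclosingCircle(c); p=onz(d,u,v,.055); q=onz(d,u+r,v,.055)
        print('soil',(int(u),int(v),int(r)),(p*1000).round(0),'diam',round(2000*np.linalg.norm(q-p)), 'fill',round(cv2.contourArea(c)/3.14/r/r,2))
print(ctrl.get_obs()['ee_pos'].round(4),ctrl.get_obs()['eef_rot'].round(3))
E
python3 wp.py
```

```text
time_s: 29.43
ee_pos: [0.5967, 0.2893, 0.0325]
eef_rot: [3.14, -0.001, 1.231]
force: [-1.3, -0.8, 5.8]
grip_width: 0.0435
grip_force: 59.9
time_s: 30.6
ee_pos: [0.5983, 0.29, 0.2108]
eef_rot: [3.132, -0.008, 1.231]
force: [-0.8, -0.0, 1.7]
grip_width: 0.0936
grip_force: 0.0
time_s: 32.27
ee_pos: [0.4034, -0.357, 0.2009]
eef_rot: [-3.141, 0.0, 0.002]
force: [-0.3, 0.8, -0.8]
grip_width: 0.0938
grip_force: 0.0
soil (356, 292, 23) [ 286. -451.   55.] diam 57 fill 0.48
soil (276, 201, 36) [ 398. -353.   55.] diam 80 fill 0.44
soil (521, 128, 48) [ 478. -611.   55.] diam 101 fill 0.11
soil (301, 92, 45) [ 512. -380.   55.] diam 92 fill 0.4
soil (527, 19, 37) [ 580. -596.   55.] diam 72 fill 0.11
soil (266, 14, 30) [ 583. -344.   55.] diam 59 fill 0.31
[ 0.404  -0.3559  0.2011] [-3.141  0.     0.005]
```

```bash
cat > wp.py <<'E'
from h import *
def look(box):
    d=shot('wrist');x0,y0,x1,y1=box
    h=cv2.cvtColor(d['color'],cv2.COLOR_RGB2HSV)
    for nm,M in(('soil',cv2.inRange(h,(0,70,30),(14,220,130))),('dark',cv2.inRange(h,(0,0,0),(180,255,45)))):
        M=cv2.morphologyEx(M,cv2.MORPH_OPEN,np.ones((3,3)));k=np.zeros_like(M);k[y0:y1,x0:x1]=1;M*=k
        n,l,s,c=cv2.connectedComponentsWithStats(M)
        for i in range(1,n):
            if s[i,4]>120: print(nm,s[i],c[i].round(),(onz(d,*c[i],.056)*1000).round(0),'bbox mid',(onz(d,s[i,0]+s[i,2]/2,s[i,1]+s[i,3]/2,.056)*1000).round())
    print(ctrl.get_obs()['ee_pos'].round(4),'expected at grasp xy px',proj(d,np.r_[ctrl.get_obs()['ee_pos'][:2],.056]))
    return d
if __name__=='__main__': look((200,40,360,290))
E
python3 wp.py
```

```text
soil [ 274   73   48   50 1260] [297.  98.] [ 507. -374.   56.] bbox mid [ 508. -375.   56.]
soil [257 174  45  38 903] [279. 190.] [ 412. -356.   56.] bbox mid [ 408. -356.   56.]
dark [276 112  35  14 133] [292. 121.] [ 485. -368.   56.] bbox mid [ 487. -370.   56.]
dark [260 167  41  18 274] [280. 174.] [ 430. -356.   56.] bbox mid [ 427. -357.   56.]
dark [200 237   7  32 162] [202. 251.] [ 339. -267.   56.] bbox mid [ 337. -268.   56.]
dark [355 236   5  32 138] [357. 250.] [ 341. -447.   56.] bbox mid [ 339. -447.   56.]
[ 0.4043 -0.3553  0.2013] expected at grasp xy px [278.79267333 196.67195762]
```

Pot c is at (408,-356) by both methods. Grasp it.

```bash
python3 -m pendant '[[[0.4,0,-3],0],[[0,0,-4],0],[[0,0,-4],0],[[0,0,-4],0],[[0,0,-2.5],0],[[0,0,-1.4],0],[[0,0,0],0],[[0,0,0],0]]' 1 20
python3 -m pendant '[[[0,0,0],0],[[0,0,0],0],[[0,0,0],0],[[0,0,0],0],[[0,0,0],0],[[0,0,0],0],[[0,0,0],0],[[0,0,0],0],[[0,0,0],0],[[0,0,0],0]]' 0 20
```

```text
time_s: 33.03
ee_pos: [0.4087, -0.355, 0.0127]
eef_rot: [-3.141, 0.0, 0.007]
force: [0.8, 0.4, 1.3]
grip_width: 0.094
grip_force: 0.0
time_s: 33.87
ee_pos: [0.4082, -0.3559, 0.0126]
eef_rot: [-3.142, -0.0, 0.005]
force: [-1.0, 2.7, 5.4]
grip_width: 0.0539
grip_force: 20.0
```

```bash
python3 -m pendant '[[[0,0,2],0],[[0,0,3.5],0],[[0,0,3.5],0],[[0,0,3.5],0],[[0.4,2.2,2.2],0],[[0.5,2.5,0],0],[[0.5,2.5,0],0],[[0.5,2.5,0],0],[[0.5,2.5,0],0],[[0.5,2.5,0],0],[[0.5,2.5,0],0],[[0.5,2.5,0],0],[[0.5,2.5,0],0],[[0.5,2.5,0],0],[[0,0,0],0],[[0,0,0],0]]'
python3 -m pendant '[[[0,0,-2],0],[[0,0,-2.5],0],[[0,0,-1.5],0],[[0,0,-0.7],0],[[0,0,-0.3],0],[[0,0,0],0],[[0,0,0],0]]'
```

```text
time_s: 35.2
ee_pos: [0.4572, -0.1082, 0.1592]
eef_rot: [3.142, 0.0, 0.007]
force: [-0.4, 0.3, -1.2]
grip_width: 0.0538
grip_force: 20.0
time_s: 35.78
ee_pos: [0.4575, -0.1095, 0.0902]
eef_rot: [3.141, -0.001, 0.004]
force: [-0.7, 0.3, -1.5]
grip_width: 0.054
grip_force: 20.0
```

```bash
python3 -m pendant '[[[0.4,0,0],0],[[0,0,-0.15],0],[[0,0,0],0],[[0,0,0],0]]'
python3 -m pendant '[[[0,0,0],0],[[0,0,0],0],[[0,0,0],0],[[0,0,0],0],[[0,0,0],0],[[0,0,0],0],[[0,0,0],0],[[0,0,2],0],[[0,0,3],0],[[0,0,3.5],0],[[0,0,3],0],[[0,0,0],0]]' 1 20
python3 -m pendant '[[[0.6,-3.3,0],0],[[0.6,-3.3,0],0],[[0.6,-3.3,0],0],[[0.6,-3.3,0],0],[[0.6,-3.3,0],0],[[0.6,-3.3,0],0],[[0.6,-3.3,0],0],[[0.4,-3.3,0],0],[[0,0,0],0],[[0,0,0],0]]'
python3 -c "
from wp import look
look((200,90,360,290))"
```

```text
time_s: 36.12
ee_pos: [0.4619, -0.1092, 0.0886]
eef_rot: [3.141, -0.002, 0.005]
force: [2.9, -0.2, 4.0]
grip_width: 0.0541
grip_force: 20.0
time_s: 37.12
ee_pos: [0.463, -0.1095, 0.2086]
eef_rot: [3.139, -0.008, 0.005]
force: [0.1, 0.1, 0.4]
grip_width: 0.0939
grip_force: 0.0
time_s: 37.95
ee_pos: [0.5067, -0.3739, 0.2015]
eef_rot: [-3.14, 0.001, 0.003]
force: [0.9, -0.0, -0.2]
grip_width: 0.094
grip_force: 0.0
soil [251  90  32   7 152] [266.  92.] [ 616. -360.   56.] bbox mid [ 615. -361.   56.]
soil [258 175  44  33 833] [279. 189.] [ 515. -374.   56.] bbox mid [ 513. -375.   56.]
dark [251  90  37  13 230] [270.  97.] [ 611. -364.   56.] bbox mid [ 612. -363.   56.]
dark [259 168  43  19 272] [280. 175.] [ 531. -374.   56.] bbox mid [ 528. -375.   56.]
dark [200 237   7  32 164] [202. 251.] [ 442. -284.   56.] bbox mid [ 439. -285.   56.]
dark [354 236   6  31 132] [357. 250.] [ 443. -465.   56.] bbox mid [ 442. -464.   56.]
[ 0.5069 -0.3728  0.202 ] expected at grasp xy px [278.39891787 196.53802062]
```

```bash
python3 -m pendant '[[[0.4,-0.1,-3],0],[[0,0,-4],0],[[0,0,-4],0],[[0,0,-4],0],[[0,0,-2.5],0],[[0,0,-1.4],0],[[0,0,0],0],[[0,0,0],0]]' 1 20
python3 -m pendant '[[[0,0,0],0],[[0,0,0],0],[[0,0,0],0],[[0,0,0],0],[[0,0,0],0],[[0,0,0],0],[[0,0,0],0],[[0,0,0],0],[[0,0,0],0],[[0,0,0],0]]' 0 20
python3 -m pendant '[[[0,0,2],0],[[0,0,3.5],0],[[0,0,3.5],0],[[0,0,3.5],0],[[0.2,2.2,2.2],0],[[0.3,2.6,0],0],[[0.3,2.6,0],0],[[0.3,2.6,0],0],[[0.3,2.6,0],0],[[0.3,2.7,0],0],[[0.3,2.7,0],0],[[0.4,2.7,0],0],[[0.3,2.7,0],0],[[0.3,2.9,0],0],[[0,0,0],0],[[0,0,0],0]]'
```

```text
time_s: 38.67
ee_pos: [0.5117, -0.3736, 0.0151]
eef_rot: [3.141, -0.001, 0.005]
force: [-0.2, 0.3, 0.9]
grip_width: 0.0939
grip_force: 0.0
time_s: 39.5
ee_pos: [0.5112, -0.374, 0.0141]
eef_rot: [3.142, -0.0, 0.005]
force: [-0.3, 0.4, 3.6]
grip_width: 0.0535
grip_force: 20.0
time_s: 40.83
ee_pos: [0.5412, -0.1099, 0.1608]
eef_rot: [-3.142, 0.0, 0.007]
force: [0.0, 0.1, -1.6]
grip_width: 0.0539
grip_force: 20.0
```

```bash
python3 -m pendant '[[[0,-0.3,-2],0],[[0,0,-2.5],0],[[0,0,-1.5],0],[[0,0,-0.7],0],[[0,0,-0.3],0],[[0,0,-0.1],0],[[0,0,0],0],[[0,0,0],0]]'
python3 -m pendant '[[[0,0,0],0],[[0,0,0],0],[[0,0,0],0],[[0,0,0],0],[[0,0,0],0],[[0,0,2],0],[[0,0,3],0],[[0,0,3.5],0],[[0,0,3],0],[[0,0,0],0]]' 0.75 20
python3 -m pendant '[[[0.8,-2.9,0],0],[[0.8,-2.9,0],0],[[0.8,-2.9,0],0],[[0.8,-2.9,0],0],[[0.8,-2.9,0],0],[[0.8,-2.9,0],0],[[0.8,-2.9,0],0],[[0.6,-2.7,0],0],[[0,0,0],0],[[0,0,0],0]]' 1 20
python3 -c "
from wp import look
look((200,90,360,290))"; python3 pots.py | grep -v t0
```

```text
time_s: 41.5
ee_pos: [0.5415, -0.1143, 0.0907]
eef_rot: [3.141, -0.001, 0.004]
force: [-0.3, -0.0, -0.6]
grip_width: 0.0538
grip_force: 20.0
time_s: 42.33
ee_pos: [0.5431, -0.1144, 0.2112]
eef_rot: [3.139, -0.009, 0.005]
force: [0.4, 0.1, 0.0]
grip_width: 0.0706
grip_force: 0.0
time_s: 43.17
ee_pos: [0.6028, -0.3449, 0.2035]
eef_rot: [-3.141, 0.001, 0.003]
force: [0.6, 0.4, -0.5]
grip_width: 0.0939
grip_force: 0.0
soil [272 145  45  44 952] [292. 163.] [ 640. -359.   56.] bbox mid [ 636. -361.   56.]
dark [200 237   7  32 171] [203. 251.] [ 537. -255.   56.] bbox mid [ 534. -256.   56.]
dark [355 236   5  31 128] [357. 250.] [ 539. -436.   56.] bbox mid [ 537. -437.   56.]
[ 0.603  -0.3438  0.204 ] expected at grasp xy px [278.39673301 196.21916023]
scene bar now [(np.int32(504), array([441.2, 210.4]), array([416, 204,  54,  13], dtype=int32))]
now [(np.int32(56), [175.1, 172.9]), (np.int32(170), [170.4, 232.9])] [([173.2, 243.0], [163, 235, 20, 15])]
side bar now [(np.int32(61), array([144.9, 188.8]), array([139, 185,  12,  11], dtype=int32))]
now [(np.int32(123), [382.6, 258.8])] [([380.6, 270.9], [372, 260, 18, 20])]
```

Pot a was knocked aside, to about (637,-360). Follow it and look again.

```bash
python3 -m pendant '[[[1.6,-0.8,0],0],[[1.6,-0.8,0],0],[[0,0,0],0],[[0,0,0],0]]'
python3 -c "
from wp import look
look((200,90,360,290))"
```

```text
time_s: 43.65
ee_pos: [0.6355, -0.359, 0.2045]
eef_rot: [-3.141, 0.0, 0.006]
force: [0.8, 0.1, 0.2]
grip_width: 0.0941
grip_force: 0.0
soil [259 175  44  42 927] [280. 192.] [ 640. -360.   56.] bbox mid [ 636. -361.   56.]
dark [257 168  47  33 341] [278. 178.] [ 656. -358.   56.] bbox mid [ 649. -360.   56.]
dark [355 235   5  32 137] [357. 249.] [ 572. -451.   56.] bbox mid [ 570. -451.   56.]
dark [200 237   7  32 169] [203. 251.] [ 569. -269.   56.] bbox mid [ 567. -270.   56.]
[ 0.6351 -0.359   0.2048] expected at grasp xy px [279.29549533 196.57462895]
```

```bash
python3 -c "
from h import *
import pickle
a=pickle.load(open('a.pkl','rb'))
print(onz(a['side'],401,248,.015),onz(a['scene'],163,266,.015))"
python3 -m pendant '[[[0.2,-0.1,-3],0],[[0,0,-4],0],[[0,0,-3],0],[[0,0,0],0]]' 1 20
```

```text
[ 0.72088621 -0.36293213  0.015     ] [ 0.71866019 -0.35901403  0.015     ]
time_s: 44.03
ee_pos: [0.6344, -0.3588, 0.0982]
eef_rot: [-3.136, 0.008, 0.005]
force: [-0.3, 0.5, -0.7]
grip_width: 0.0936
grip_force: 0.0
```

```bash
python3 -m pendant '[[[0,0,-3],0],[[0,0,-3],0],[[0,0,-1.8],0],[[0,0,-0.8],0],[[0,0,0],0],[[0,0,0],0]]' 1 20
python3 -m pendant '[[[0,0,0],0],[[0,0,0],0],[[0,0,0],0],[[0,0,0],0],[[0,0,0],0],[[0,0,0],0],[[0,0,0],0],[[0,0,0],0],[[0,0,0],0],[[0,0,0],0]]' 0 20
```

```text
time_s: 44.53
ee_pos: [0.6378, -0.3613, 0.0214]
eef_rot: [3.14, -0.002, 0.005]
force: [0.3, 0.1, 0.4]
grip_width: 0.0939
grip_force: 0.0
time_s: 45.37
ee_pos: [0.6372, -0.3609, 0.0191]
eef_rot: [-3.142, -0.0, 0.005]
force: [-1.2, 0.9, 1.7]
grip_width: 0.0535
grip_force: 20.0
```

```bash
python3 -m pendant '[[[0,0,2],0],[[0,0,3.5],0],[[0,0,3.5],0],[[0,0,3.5],0],[[-0.1,2.3,1.7],0],[[-0.2,2.5,0],0],[[-0.2,2.5,0],0],[[-0.2,2.5,0],0],[[-0.2,2.5,0],0],[[-0.2,2.5,0],0],[[-0.1,2.5,0],0],[[-0.1,2.5,0],0],[[-0.1,2.5,0],0],[[-0.1,2.5,0],0],[[0,0,0],0],[[0,0,0],0]]'
python3 -m pendant '[[[0,0,-2],0],[[0,0,-2],0],[[0,0,-1.5],0],[[0,0,-0.8],0],[[0,0,0],0],[[0,0,0],0]]'
```

```text
time_s: 46.7
ee_pos: [0.6222, -0.112, 0.1609]
eef_rot: [3.141, 0.0, 0.007]
force: [0.0, -0.2, -2.3]
grip_width: 0.0537
grip_force: 20.0
time_s: 47.2
ee_pos: [0.6223, -0.1136, 0.0983]
eef_rot: [3.141, -0.0, 0.004]
force: [-0.1, -0.6, -1.3]
grip_width: 0.0539
grip_force: 20.0
```

```bash
python3 -m pendant '[[[0,0,-0.2],0],[[0,0,-0.15],0],[[0,0,0],0],[[0,0,0],0]]'
python3 -m pendant '[[[0,0,0],0],[[0,0,0],0],[[0,0,0],0],[[0,0,0],0],[[0,0,0],0],[[0,0,2],0],[[0,0,3],0],[[0,0,3.5],0],[[0,0,3],0],[[-1,1,2],0],[[-3,3,0],0],[[-4,4,0],0],[[-4,4,0],0],[[-4,4,0],0],[[-3,4,0],0],[[0,4,0],0],[[0,4,0],0],[[0,0,0],0],[[0,0,0],0]]' 0.75 20
python3 chk.py
cat > fin.py <<'E'
from h import *
import m,cv2
S=shot('scene','scF.png');D=shot('side','sF.png')
# per-region change against the first pictures
for n,e in(('scene',S),('side',D)):
    df=cv2.absdiff(e['color'],m.a[n]['color']).max(2);M=np.uint8(df>45)*255
    M=cv2.morphologyEx(M,cv2.MORPH_OPEN,np.ones((3,3)))
    k,l,s,c=cv2.connectedComponentsWithStats(M);print(n,[s[i].tolist() for i in range(1,k) if s[i,4]>40])
o=ctrl.get_obs()
for nm,e,b in(('scene',S,(220,140,330,260)),('side',D,(220,150,350,290))):
    print(nm,'soil',[(x[0],x[1].tolist(),x[2].tolist()) for x in m.blobs(e,(0,60,35),(17,220,130),b,40)[1]])
    print('expect',[proj(e,[x,y,.131]).round(0).tolist() for x,y in((.462,-.109),(.5415,-.114),(.6222,-.1136))])
    print('bar',m.blobs(e,(108,170,50),(125,255,255),(380,150,490,230) if nm=='scene' else (90,120,200,240),60)[1])
E
python3 fin.py
```

```text
time_s: 47.53
ee_pos: [0.6223, -0.113, 0.0948]
eef_rot: [3.141, -0.001, 0.005]
force: [-0.5, -1.7, -1.1]
grip_width: 0.0536
grip_force: 20.0
time_s: 49.12
ee_pos: [0.469, 0.1298, 0.2295]
eef_rot: [-3.142, -0.0, 0.008]
force: [-0.4, 0.0, 0.3]
grip_width: 0.0704
grip_force: 0.0
scene [(np.int32(23), array([298. , 206.8]), array([296, 205,   5,   5], dtype=int32))]
side [(np.int32(45), array([258.8, 206.6]), array([256, 203,   7,   8], dtype=int32))]
(array([542.85490392, -32.26729353,  90.49407367]), np.float64(1.0202861618021621))
scene green hull [[307, 186], [301, 248], [226, 242], [246, 183]]
side green hull [[341, 217], [276, 282], [217, 236], [283, 183]]
scene green hull [[307, 190], [302, 251], [225, 241], [246, 183]]
side green hull [[341, 217], [276, 282], [218, 241], [222, 233], [283, 186]]
[(np.int32(243), array([316.3, 233.6]), array([306, 219,  21,  24], dtype=int32))]
[(np.int32(151), array([257.3, 188.7]), array([253, 178,  10,  23], dtype=int32))]
scene [[351, 0, 21, 33, 260], [445, 0, 18, 26, 314], [474, 5, 54, 63, 1938], [327, 15, 22, 47, 482], [367, 22, 19, 13, 167],
[... 789 characters left out ...]
[311, 313, 32, 43, 1018]]
scene soil [(np.int32(46), [267.5, 175.2], [263, 171, 10, 9]), (np.int32(54), [277.9, 175.9], [274, 172, 9, 9]), (np.int32(138), [268.4, 191.9], [258, 186, 20, 12]), (np.int32(170), [264.3, 211.9], [254, 205, 21, 14])]
expect [[272.0, 176.0], [267.0, 193.0], [264.0, 212.0]]
bar [(np.int32(504), array([441.3, 210.4]), array([416, 204,  54,  13], dtype=int32))]
side soil [(np.int32(165), [303.0, 193.3], [294, 187, 19, 13]), (np.int32(185), [282.2, 212.3], [272, 205, 21, 14]), (np.int32(212), [258.5, 230.4], [248, 222, 22, 16])]
expect [[259.0, 229.0], [282.0, 211.0], [303.0, 193.0]]
bar [(np.int32(366), array([133.4, 178.8]), array([116, 165,  35,  30], dtype=int32))]
```

All three pots stand where intended. The pin and level rack are unchanged, the shim is in place, and the bar and mallet are on the mat. Handing in.

```bash
python3 -c "
from station import ctrl
print(ctrl.hand_in())"
```

```text
the job is handed in; nothing more can be done
None
```

The job is handed in after about 49 s of the 200 s allowed, with no verdict returned: by my last checks the rack is level on the shim, the pin came to a hard stop at about 44 N, all three seedlings stand on the rack (one had been knocked aside before I picked it up), and the bar and mallet are on the mat.

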